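# Clamp the circuit board in its carrier

### The arm

A 7-joint arm with a two-finger parallel gripper is mounted at the origin on the work surface. World frame = base frame: x ahead of the robot, y to its left, z up, the work surface at z = 0. Lengths are in m, angles in rad, forces in N, time in s.
With the tool pointing down it reaches from about 0.425 to 0.925 m from the base axis. Payload 6.8 kg.
Tool frame: the origin (TCP) lies midway between the tips of the shut fingers; the grasp point (between the pads) lies 19 mm behind it; z points along the fingers, y is the line along which they close (so a half turn about z gives the same grasp; the last joint's range is limited). The gripper opens to 85 mm and grips with 20 to 120 N. Pads are 22 mm wide; open, the fingers measure 114 mm over their backs; the gripper's body (76 mm by 85 mm) begins 54 mm behind the grasp point. The pads swing forward as they close: fully open they stand 13 mm farther back than shut.
Start: joints at [-1.322, 0.477, 0.022, 1.555, -0.011, 1.109, -0.083], TCP at [0.236, 0.633, 0.231] pointing down, gripper open.
Joint ranges: [-2.96, 2.96], [-0.34, 2.1], [-1.41, 1.46], [0.24, 2.44], [-1.37, 4.51], [0.17, 1.92], [-2.96, 2.96]. Speed limits (rad/s): [2.39, 2.39, 3.14, 3.14, 3.14, 3.14, 3.14].

### API

Orientations are given as a rotation vector (axis times angle).
In Python, from bench import r gives the robot as it stands.
- The arm moves only by the tool servo_tool, never from a script. Its arguments are lists of equal length, an entry for each row: "turn": the turn, a rotation vector about the world's x, y, z in units of 5 degrees (1.0 is 5 degrees), a list of three; "slide": the shift along the world's x, y, z in units of 30 mm (1.0 is 30 mm), a list of three; "hand": the opening, from 0 (shut) to 1 (fully open). In form: {"turn": [[rx, ry, rz], ...], "slide": [[dx, dy, dz], ...], "hand": [hand, ...]}. A call has 1 to 8 rows; each row is the pose to reach, as a shift and turn from the pose commanded when the call began; what a row does not reach only later rows make up. A row lasts 1/8 s, in which the tool goes at most 62.5 mm and 10.7 degrees, less where a joint would pass 70% of its speed; a pose out of reach is approached as far as the arm can. A call with a gripper value outside its range is refused whole. The fingers move at their own pace and stop on an object; "squeeze" is the grip in N (left out, the last holds). Time passes only in rows, so rows that repeat a pose let the fingers close. It gives the time, the measured TCP pose, the force, the opening and the grip force at its end, in the units of the state.
- r.get_obs(): the state, without advancing time (a new reading comes with each control period).
- r.grab_frame(name): name is "scene" or "top"; returns (picture, depth): 480x640x3 uint8, red, green, blue; 480x640 float32, m along the optical axis (not along the pixel's ray), 0 where there is no reading.
- r.get_calibration(name): a dict with "fovy" (degrees; the focal length in pixels is half the picture's height over the tangent of half this angle, whatever the lens; pixels are square), "cx", "cy" (the principal point, pixels), "R" (3x3) and "t" (3): a world point X has camera coordinates R X + t. Camera axes: x right, y down, z forward; pixel columns grow to the right and rows downward; lengths in m; the calibration is good to about 2 mm. A picture is of the moment at which its call begins. get_calibration takes no time and is no camera call.
- r.hand_in(): hands the job in; it is judged then, once.
The state is a dict: "clock": time; "joints": joint angles; "qvel": joint speeds; "tau": joint torques, N m; "tcp_pos": TCP position; "orientation": TCP orientation; "contact_force": force on the tool from outside, world axes, zero at the start; "moment": the same for the moment, N m; "grip_width": finger opening in m; "gripper_force": force on a finger pad.
Only numpy, scipy, OpenCV 4.12 (cv2) and the standard library are available. Lean on these libraries where they do the work, as an engineer would, in place of code of your own. Each camera call takes 0.05 s, during which the arm holds its last target. There are 200 camera calls.

### The job

Two identical board carriers stand on the inspection bench, both with the cam lever open; only one holds a circuit board. On the carrier that holds the board, swing the black-tipped cam lever over past its dead centre so that it snaps down and stays fully closed, clamping the board where it lies. Leave the empty carrier's lever open.

Things in the scene. Friction and masses are not known exactly. Their poses are not given: they have to be found in the camera images.
- work_lever (a joint): Cam lever of the carrier holding the board. 0 = open, leaning 20 degrees back from upright to -x of work_pivot; 0.35 upright; grows as it swings over to +x; 1.83 closed on its stop, 5 degrees above level. A spring returns it to 0 if released below dead centre (about 1.3), beyond it snaps shut. Bar 95 mm from pivot to tip; push about 6 N at 75 mm. Outer 45 mm: black grip 12 mm thick, 22 wide.
- work_pivot (a point): Lever's hub centre, 70 mm above the table, on the fixed carrier; the bar lies straight over it. x (level): direction in which the lever closes; y: hinge axis (level); z up. Carrier: plate 150 (x) by 190 (y) by 12 mm, its centre 30 mm to +x, 75 mm to -y. Steel tower and clamping arm, top 76 mm above the table, on the lever's -y side. Free space behind (-x of) the open lever's grip.
- board: Loose green circuit board, 110 (x) by 120 (y) by 3 mm with black headers up to 13 mm high, lying flat on the ledges of its carrier under the clamping stem; origin at the centre of its underside, 20 mm above the table; its axes are the carrier's.
- spare_lever (a joint): The same cam lever on the other, empty carrier, of the same values: 0 = open, to be left so.

How it is judged:
By the outcome, as a careful person would: the job done as asked, in the order asked, and still so for the second after the job is handed in, with the robot touching nothing.
It also fails if it takes over 32 s, if anything falls off the work surface, if the arm or the gripper's body presses on something with over 40 N, if the wrist force passes 120 N, or if a joint passes its speed limit or range.

## Working session

There is one attempt and no reset: what is moved stays moved. The work goes in short steps, Python scripts to look and compute and a tool call to move; the robot and the scene stay as the last step left them, time stands still between calls to the robot, and variables do not carry over. Pictures are saved under pics/ and viewed, at most 10 in all, crops included, and the job is handed in when it is done.

Besides the shell and the picture viewer there is one more tool, called after "Request:" in YAML: its name, and indented under it one key for each argument. servo_tool: Moves the arm, as the interface text tells. Its arguments: {"type":"object","properties":{"turn":{"type":"array"},"slide":{"type":"array"},"hand":{"type":"array"},"squeeze":{"type":"number"}},"required":["turn","slide","hand"]}

```bash
mkdir -p pics
cat > h.py <<'E'
import numpy as np,cv2
from bench import r
def cam(n):
    c=r.get_calibration(n); f=240/np.tan(np.radians(c["fovy"])/2)
    return f,c["cx"],c["cy"],np.array(c["R"]),np.array(c["t"])
def cloud(n,d):
    f,cx,cy,R,t=cam(n); v,u=np.mgrid[:480,:640]
    P=np.stack([(u-cx)/f*d,(v-cy)/f*d,d],-1)
    return (P-t)@R
E
python3 - <<'E'
from h import *
for n in("scene","top"):
    p,d=r.grab_frame(n); cv2.imwrite(f"pics/{n}0.png",p[...,::-1]); np.savez(f"{n}0.npz",p=p,d=d)
    f,cx,cy,R,t=cam(n); print(n,f,cx,cy,-R.T@t,R[2])
o=r.get_obs(); print(o["tcp_pos"],o["orientation"],o["clock"])
E
```

```text
scene 608.2935843770924 317.0694385797854 247.1297036391787 [0.85720022 0.48924137 0.78425698] [-0.4420958  -0.48575967 -0.75404831]
top 547.2386239670983 323.22703912101974 247.71248802479494 [0.37217599 0.0092839  1.06234276] [ 0.08086415  0.00554492 -0.99670971]
[0.23561816 0.63197375 0.23041628] [-5.57483228e-01 -3.09158947e+00  2.58176638e-03] 0.1
```

View pics/scene0.png

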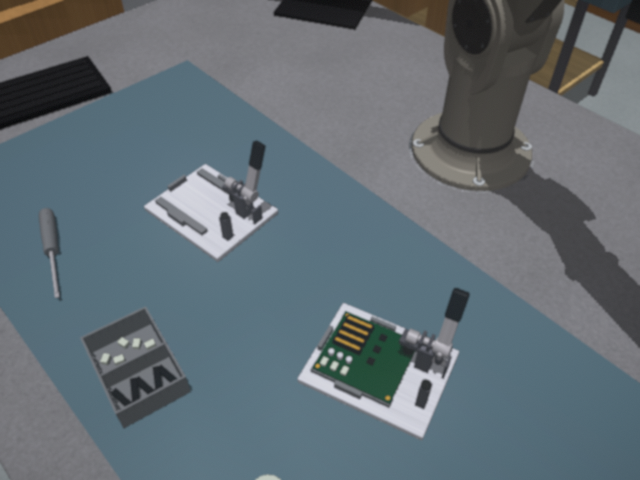

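View pics/top0.png

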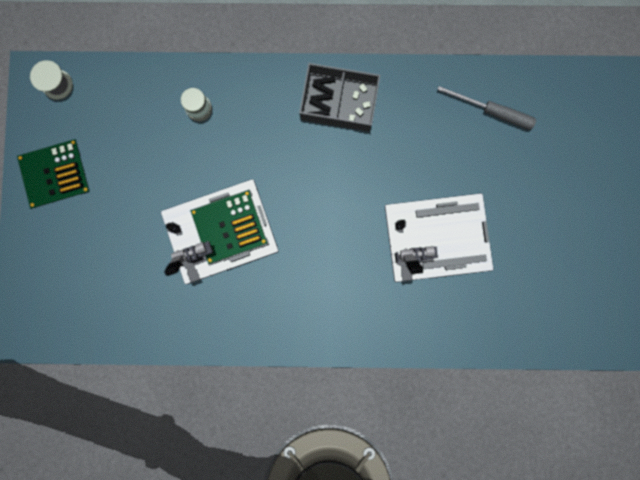

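The scene view shows the work carrier (board) with its lever grip at about (457,304), and the empty carrier with its grip at (257,155). In the top view the work plate has corners at about (162,211), (255,180), (278,250) and (187,284). Its grip is near (175,268), so the lever closes roughly toward world +x.

Run:
```python
from h import *
z=np.load("top0.npz"); p,d=z["p"],z["d"]; W=cloud("top",d)
f,cx,cy,R,t=cam("top")
# white plate -> convex hull minAreaRect in world coords at plane z=.012
roi=np.zeros((480,640),np.uint8); roi[165:300,140:300]=1
m=((p.min(-1)>150)|((W[...,2]>.007)&(W[...,2]<.03)))&(roi>0)
m=cv2.morphologyEx(m.astype(np.uint8),cv2.MORPH_OPEN,np.ones((3,3)))
c=max(cv2.findContours(m,cv2.RETR_EXTERNAL,cv2.CHAIN_APPROX_NONE)[0],key=cv2.contourArea)
uv=c[:,0].astype(float); ray=np.c_[(uv[:,0]-cx)/f,(uv[:,1]-cy)/f,np.ones(len(uv))]@R; C=-R.T@t
X=C+ray*((.012-C[2])/ray[:,2])[:,None]
rect=cv2.minAreaRect(X[:,:2].astype(np.float32)); print("plate",rect); print(cv2.boxPoints(rect))
for n in("top","scene"):
    z=np.load(n+"0.npz"); p,d=z["p"],z["d"]; W=cloud(n,d)
    near=(np.hypot(W[...,0]-rect[0][0],W[...,1]-rect[0][1])<.2)&(d>0)
    b=near&(p.max(-1)<60)&(W[...,2]>.08)
    print(n,b.sum()); P=W[b]; print(P.min(0),P.max(0),np.median(P,0))
    for lo in np.arange(.06,.18,.015):
        k=near&(W[...,2]>lo)&(W[...,2]<lo+.015)
        if k.sum(): print(round(lo,3),k.sum(),W[k].mean(0).round(4),p[k].mean().round())
```

```text
plate ((0.48817941546440125, 0.21688920259475708), (0.15107190608978271, 0.19104191660881042), 20.149166107177734)
[[0.38436267 0.28054467]
 [0.45016998 0.1011947 ]
 [0.5919962  0.15323374]
 [0.52618885 0.3325837 ]]
top 172
[0.39928424 0.2553521  0.0902251 ] [0.43151943 0.27780228 0.16307703] [0.41111201 0.26495091 0.15562852]
0.06 292 [0.454  0.2561 0.0668] 75.0
0.075 215 [0.4435 0.2567 0.0785] 128.0
0.09 31 [0.4296 0.2719 0.0971] 82.0
0.105 22 [0.4253 0.2707 0.11  ] 71.0
0.12 36 [0.4196 0.2668 0.1286] 39.0
0.135 35 [0.4153 0.2653 0.1426] 21.0
0.15 112 [0.4059 0.2652 0.1581] 24.0
scene 454
[0.4014907  0.25866665 0.12111033] [0.42630572 0.28115361 0.16248484] [0.4148732  0.27044816 0.14400963]
0.06 581 [0.458  0.2649 0.067 ] 96.0
0.075 407 [0.4421 0.2652 0.0794] 143.0
0.09 139 [0.4292 0.2767 0.0974] 128.0
0.105 142 [0.4245 0.2745 0.1127] 123.0
0.12 169 [0.4198 0.273  0.128 ] 49.0
0.135 187 [0.415  0.2708 0.1426] 45.0
0.15 200 [0.4085 0.269  0.1565] 49.0
```

Request:
servo_tool:
  turn:
    - [0, 0, 1]
    - [0, 0, 2]
    - [0, 0, 3.5]
    - [0, 0, 5]
    - [0, 0, 6.5]
    - [0, 0, 8.1]
    - [0, 0, 8.1]
    - [0, 0, 8.1]
  slide:
    - [0.5, -1.5, 0]
    - [1.1, -3.2, 0]
    - [1.8, -5, 0]
    - [2.5, -7, 0]
    - [3.2, -9, 0]
    - [3.9, -10.8, 0]
    - [4.4, -12, 0]
    - [4.57, -12.6, 0]
  hand: [0, 0, 0, 0, 0, 0, 0, 0]

```text
clock: 1.1
tcp_pos: [0.3735, 0.2517, 0.2311]
orientation: [0.541, -3.094, 0.001]
contact_force: [0.1, 1.5, -0.3]
grip_width: -0.0002
gripper_force: 0.0
```

Request:
servo_tool:
  turn:
    - [0, 0, 0]
    - [0, 0, 0]
    - [0, 0, 0]
    - [0, 0, 0]
  slide:
    - [0, 0.1, -1]
    - [0, 0.1, -2]
    - [0, 0.1, -2.87]
    - [0, 0.1, -2.87]
  hand: [0, 0, 0, 0]

```text
clock: 1.6
tcp_pos: [0.3715, 0.2563, 0.1436]
orientation: [0.546, -3.09, 0.004]
contact_force: [-1.1, 0.6, 0.3]
grip_width: 0.0001
gripper_force: 0.0
```

Run:
```python
from h import *
p,d=r.grab_frame("scene"); cv2.imwrite("pics/s1.png",cv2.resize(p[200:440,340:640,::-1],None,fx=2,fy=2))
o=r.get_obs(); print(o["tcp_pos"],o["contact_force"],o["joints"])
```

```text
[0.37242117 0.25706544 0.14486061] [ 0.460503   -0.12469226  0.46594719] [-0.78261478  0.22921195  0.04601195  2.15467504 -0.01512677  0.76005948
  1.19393765]
```

View pics/s1.png

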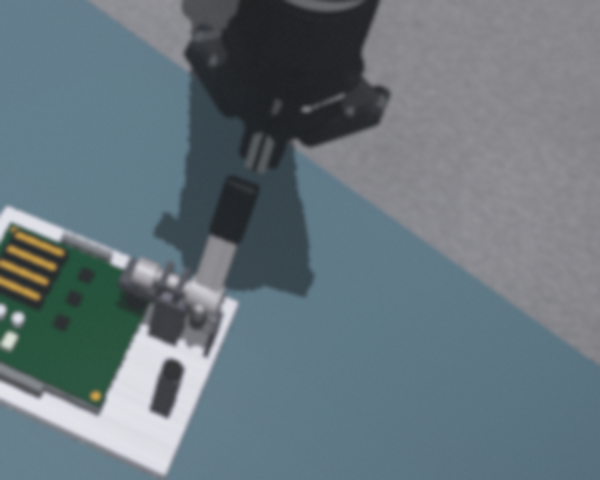

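Run:
```python
from h import *
f,cx,cy,R,t=cam("scene")
for X in ([.3724,.2571,.1449],[.4036,.2658,.159]):
    c=R@np.array(X)+t; u=np.array([cx,cy])+f*c[:2]/c[2]; print((u-[340,200])*2)
```

```text
[258.30907047 160.87968385]
[242.64717999 181.1492743 ]
```

Request:
servo_tool:
  turn:
    - [0, 0, 0]
    - [0, 0, 0]
    - [0, 0, 0]
    - [0, 0, 0]
    - [0, 0, 0]
    - [0, 0, 0]
  slide:
    - [0.4, 0.15, 0]
    - [0.8, 0.3, 0]
    - [1.15, 0.42, 0]
    - [1.5, 0.55, 0]
    - [1.5, 0.55, 0]
    - [1.5, 0.55, 0]
  hand: [0, 0, 0, 0, 0, 0]

```text
clock: 2.4
tcp_pos: [0.4175, 0.274, 0.1456]
orientation: [0.547, -3.093, -0.0]
contact_force: [-4.6, -1.9, 4.0]
grip_width: -0.0001
gripper_force: 2.4
```

Request:
servo_tool:
  turn:
    - [0, 0, 0]
    - [0, 0, 0]
    - [0, 0, 0]
    - [0, 0, 0]
    - [0, 0, 0]
    - [0, 0, 0]
    - [0, 0, 0]
    - [0, 0, 0]
  slide:
    - [0.4, 0.15, -0.02]
    - [0.81, 0.3, -0.1]
    - [1.2, 0.44, -0.25]
    - [1.55, 0.57, -0.47]
    - [2.0, 0.73, -0.9]
    - [2.24, 0.82, -1.27]
    - [2.41, 0.88, -1.6]
    - [2.41, 0.88, -1.6]
  hand: [0, 0, 0, 0, 0, 0, 0, 0]

```text
clock: 3.4
tcp_pos: [0.49, 0.3001, 0.0962]
orientation: [0.547, -3.092, 0.001]
contact_force: [-1.1, 1.1, -0.3]
grip_width: -0.0004
gripper_force: 0.0
```

Run:
```python
from h import *
p,d=r.grab_frame("scene"); cv2.imwrite("pics/s2.png",cv2.resize(p[200:440,340:640,::-1],None,fx=2,fy=2))
o=r.get_obs(); print(o["tcp_pos"],o["contact_force"])
```

```text
[0.48997984 0.30023565 0.09679105] [-0.61362897  0.18384394 -0.62014541]
```

View pics/s2.png

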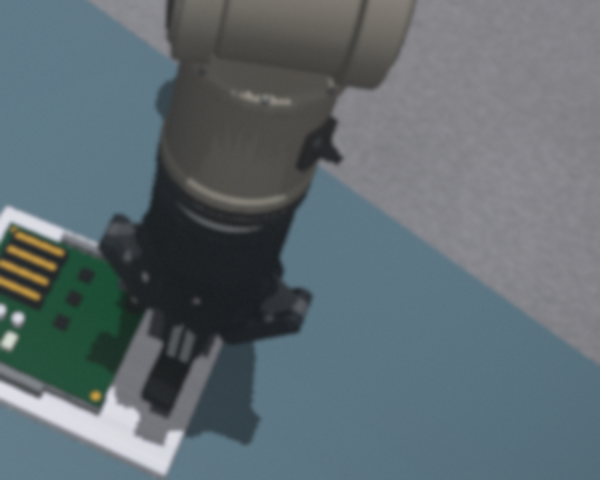

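The grip lies flat at crop (170,385) and the contact force is about zero, so the lever has snapped over. I'll press lightly to confirm it's on its stop, then retreat upward.

Request:
servo_tool:
  turn:
    - [0, 0, 0]
    - [0, 0, 0]
    - [0, 0, 0]
  slide:
    - [0, 0, -0.25]
    - [0, 0, -0.5]
    - [0, 0, -0.5]
  hand: [0, 0, 0]

```text
clock: 3.82
tcp_pos: [0.4901, 0.3005, 0.0824]
orientation: [-0.547, 3.093, 0.0]
contact_force: [-1.0, 0.9, 3.0]
grip_width: 0.0003
gripper_force: 1.7
```

Request:
servo_tool:
  turn:
    - [0, 0, 0]
    - [0, 0, 0]
    - [0, 0, 0]
    - [0, 0, 0]
    - [0, 0, 0]
    - [0, 0, 0]
    - [0, 0, 0]
    - [0, 0, 0]
  slide:
    - [0, 0, 1]
    - [0, 0, 2.5]
    - [0, 0, 4]
    - [-0.5, 1.5, 5]
    - [-1, 3, 5]
    - [-1.5, 5, 5]
    - [-2, 6.5, 5]
    - [-2, 6.5, 5]
  hand: [0, 0, 0, 0, 0, 0, 0, 0]

```text
clock: 4.82
tcp_pos: [0.4262, 0.5001, 0.2313]
orientation: [0.559, -3.09, -0.003]
contact_force: [-0.1, 0.1, 0.6]
grip_width: 0.0001
gripper_force: 0.0
```

Run:
```python
from h import *
p,d=r.grab_frame("scene"); cv2.imwrite("pics/s3.png",p[...,::-1]); W=cloud("scene",d)
o=r.get_obs(); print(o["tcp_pos"],o["contact_force"],o["clock"])
e=np.array([.939,.344,0]); y=np.array([-.344,.939,0])
D=W-np.array([.4341,.277,0]); a,b=D@e,D@y
for lo in np.arange(.0,.11,.01):
    k=(abs(b)<.008)&(a>lo)&(a<lo+.01)&(W[...,2]>.02)&(W[...,2]<.18)&(d>0)
    if k.sum(): print(round(lo,3),k.sum(),np.percentile(W[k][:,2],[50,90]))
```

```text
[0.42833332 0.49716996 0.23134226] [ 0.17288709 -0.94607582 -0.37259887] 4.875
0.0 100 [0.07911305 0.08146961]
0.01 75 [0.07640461 0.07798843]
0.02 73 [0.07735919 0.07820968]
0.03 78 [0.07777932 0.0791889 ]
0.04 81 [0.07914211 0.08046498]
0.05 73 [0.08070469 0.08200192]
0.06 89 [0.08152913 0.0830477 ]
0.07 86 [0.08276672 0.08402256]
0.08 80 [0.08373091 0.08485221]
0.09 101 [0.08277589 0.08534613]
```

View pics/s3.png

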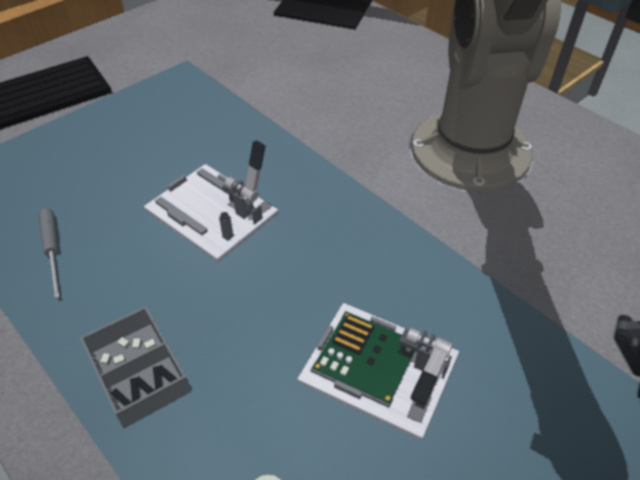

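The work lever now lies flat, with its grip at (424,388). Its top rises about 5° toward the tip, which matches the closed stop. The board hasn't moved, the spare lever at (257,155) is still open, and the arm is clear.

```bash
python3 -c "
from bench import r
print(r.hand_in())"
```

```text
the job is handed in; nothing more can be done
None
```

The cam lever on the carrier with the board is snapped fully closed, the board is still in place, the empty carrier's lever is still open, and the job was handed in at about 4.9 s with the arm clear.

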